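Line up the quarter-turn fastener of the vacuum pump's cover, then hold the cover shut

ROBOT

A 6-joint arm with a two-finger parallel gripper is mounted at the origin on the work surface; the furniture and walls round the work are solid. World frame = base frame: x ahead of the robot, y to its left, z up, the work surface at z = 0. Lengths are in mm, angles in degrees, forces in N, time in s.
With the tool pointing down it reaches from about 350 to 850 mm from the base axis. Payload 8.1 kg.
Tool frame: the origin (TCP) lies midway between the tips of the shut fingers; the grasp point (between the pads) lies 19 mm behind it; z points along the fingers, y is the direction in which the jaws open and shut (so a half turn about z gives the same grasp; the last joint's range is limited). The gripper opens to 85 mm and grips with 20 to 120 N. Pads are 22 mm wide; open, the fingers measure 114 mm over their backs; the gripper's body (76 mm by 85 mm) begins 54 mm behind the grasp point. The pads swing forward as they close: fully open they stand 13 mm farther back than shut.
Start: joints at [70.508, 7.471, 85.268, -0, 87.261, -4.893], TCP at [151.209, 580.639, 231.292] pointing down, gripper open.
Joint ranges: [-169.43, 169.43], [-51.17, 129.36], [1.28, 143.12], [-76.62, 256.62], [0, 156.53], [-152.29, 152.29]. Speed limits (degrees/s): [136.94, 136.94, 159.86, 180, 180, 180].

INTERFACE

Orientations are given as [roll, pitch, yaw] about the fixed x, y, z axes, in that order (R = Rz(yaw) Ry(pitch) Rx(roll)).
In Python, from bench import telemetry, snapshot, camera_params, job gives the robot as it stands. The module is installed in compiled form; this text tells all that it offers.
- The arm moves only by the shell command python3 -m jog 'ROWS' [FORCE]. ROWS is JSON, a list that holds one entry, the list of rows, each a list of 7 numbers: the shift along the tool's x, y, z in units of 50 mm (1.0 is 50 mm), then the turn, a rotation vector about the tool's x, y, z in units of 2 pi rad (1.0 is 2 pi rad), then the opening, from 0 (shut) to 1 (fully open). In form: [[[dx, dy, dz, rx, ry, rz, claw], ...]]. A call has 1 to 12 rows; each row shifts and turns the commanded pose from where the row before left it, along the tool's axes as they then stand; what a row does not reach is not made up. A row lasts 1/8 s, in which the tool goes at most 62.5 mm and 10.7 degrees, less where a joint would pass 70% of its speed; a pose out of reach is approached as far as the arm can. A call with a number of a shift or a turn outside -1 to 1 is refused whole. A call with a gripper value outside its range is refused whole. The fingers move at their own pace and stop on an object; FORCE is the grip in N (left out, the last holds). Time passes only in rows, so rows that do not move let the fingers close. It gives the time, the measured TCP pose, the force and the opening at its end, in the units of the state.
- telemetry.sense(): the state, without advancing time (a new reading comes with each control period).
- snapshot(name): name is "scene" or "top" or "wrist"; returns (picture, depth): 480x640x3 uint8, red, green, blue; 480x640 float32, mm along the optical axis (not along the pixel's ray), 0 where there is no reading.
- camera_params(name): a dict with "K" (3x3 intrinsics, pixels), "D" ([k1, k2, p1, p2, k3] as OpenCV has them; the pictures are not rectified), "extrinsics" (4x4, takes a point from camera to world coordinates). Camera axes: x right, y down, z forward; pixel columns grow to the right and rows downward; lengths in mm; the calibration is good to about 2 mm. A picture is of the moment at which its call begins: read the wrist's pose just before it. camera_params takes no time and is no camera call; for the wrist camera it gives the pose at the moment of the call.
- job.hand_in(): hands the job in, once; it reports no verdict.
The state is a dict: "time": time; "joint_pos": joint angles; "qd": joint speeds; "joint_efforts": joint torques, N m; "tool_pos": TCP position; "tcp_rot": TCP orientation; "ft_force": force on the tool from outside, world axes, zero at the start; "wrist_torque": the same for the moment, N m; "finger_gap": finger opening in mm.
Only numpy, scipy, OpenCV 4.12 (cv2) and the standard library are available. Lean on these libraries where they do the work, as an engineer would, in place of code of your own. Each camera call takes 0.05 s, during which the arm holds its last target. There are 200 camera calls.

TASK

While the sprung cover of the vacuum pump unit still stands up, turn its winged quarter-turn fastener until the wing lines up with the two index marks on the cover. Then let go of the wing and gently press the cover itself, on the thumb pad at its free edge, fully down against its seal, never pushing on the cover with more than 30 N, and finish while still holding it down there with the wing still lined up, so that the seal can be checked. Leave the things standing around where they are.

Things in the scene. Friction and masses are not known exactly. Their poses are not given: they have to be found in the camera images.
- pump_unit: pump unit of a vacuum packer, a fixed low steel box 210 mm deep (x), 190 mm wide (y), its top 70 mm above the table; origin under its centre, z up, x from its front (gauge, rocker switch) to its back (brass hose tail). The cover lies on top, hinged along y at its back edge (hinge line at x = +85, z = 74 mm in this frame)
- cover (a joint): opening of the cover, rad: 0 = shut on its seal (firm stop), 0.14 = up, where a spring holds it (free edge 23 mm higher). Wing lined up, it takes about 3 N on the pad to start it down and 7 N to keep it shut; let go, it springs up. Wing out of line by over 0.2 rad, the cross bar under the cover catches at about 0.115 and it cannot go down
- fastener (a joint): angle of the fastener, rad: 0 = wing in line with the two marks (its cross bar then fits the slot below, within about 0.2 rad); positive = anticlockwise from above. Starts between 0.6 and 1.4, so turn it clockwise by that much; no stop or click at 0 (stops at -0.5 and 1.6); turns with about 0.05 N m and stays where left
- wing (a point): middle of the top of the fastener's wing, on its turning axis; frame x along the wing, y across it, z up the axis (leans with the cover, at most 8 degrees). The dark steel wing is 34 mm long and 10 mm thick; its upright flanks reach from this point 24 mm down to a round foot 31 mm across; the cover's plate lies 30 mm below this point
- pad (a point): centre of the top of the thumb pad, a ribbed dark rubber strip 22 mm (unit's x) by 70 mm (unit's y), 2.5 mm high, by the cover's free front edge; moves with the cover, 146 mm from the hinge line; about 79 mm above the table when shut, 99 mm when up; z is the plate's normal
- cover_plate: the cover without its fastener: an aluminium plate 165 x 135 x 5 mm; origin on the hinge line at the back edge, z its normal, free edge 165 mm away along -x. The fastener's axis is at x = -85 mm, y = 0; two dark index marks, 13 mm long, lie on the plate before and behind it along x, 23 to 36 mm from the axis
- steel_cup: small steel cup, 64 mm wide, 36 mm high, origin under its centre; a bystander, leave it
- timer: round twist timer, 66 mm wide, 48 mm high, origin under its centre; a bystander, leave it
- spice_pot: small rectangular spice pot, 112 x 70 x 61 mm, origin under its centre; a bystander, leave it

How it is judged (in metres and radians):
On the way:
1. the fastener's wing is in line with the marks (within 0.2 rad) while the cover still stands up (value of joint fastener between -0.2 and 0.2 rad and value of joint cover above 0.09 rad), for 0.2 s.
At the end, for the whole second after the job is handed in: The cover is held down on its seal (joint within 0.02 rad of shut, about 3 mm at its free edge) by the robot pressing on the cover plate with 3 to 30 N, with the fastener within 0.2 rad of its marks (value of joint fastener between -0.2 and 0.2 rad and value of joint cover below 0.02 rad and contact force between any of the arm, the fingers and cover_plate above 3 N); the arm keeps its last pose, push and grip.
It fails at once if the cover plate is pushed with more than 30 N (contact force between any of the arm, the fingers and cover_plate above 30 N).
It fails at once if a bystander (steel cup, timer, spice pot) is moved by more than 20 mm (distance of any of steel_cup, timer, spice_pot from where it was at the start of the episode above 0.02 m).
It also fails if it takes over 54 s, if anything falls off the work surface, if the arm or the gripper's body presses on something with over 40 N, if the wrist force passes 120 N, or if a joint passes its speed limit or range.

## Working session

There is one attempt and no reset: what is moved stays moved. The work goes in short steps, Python scripts to look and compute and a shell command to move; the robot and the scene stay as the last step left them, time stands still between calls to the robot, and variables do not carry over. Pictures are saved under pics/ and viewed, about 8 in all and at most 12, crops included, and the job is handed in when it is done.

```bash
mkdir -p pics; cat > h.py <<'E'
import numpy as np, cv2
from bench import telemetry, snapshot, camera_params, job
def take(n,name):
    p=camera_params(n); im,d=snapshot(n)
    cv2.imwrite(f'pics/{name}.png',im[...,::-1]); np.savez(f'pics/{name}.npz',im=im,d=d,K=p['K'],D=p['D'],E=p['extrinsics'])
def load(name):
    return np.load(f'pics/{name}.npz')
def ray(z,uv):
    uv=np.array(uv,float).reshape(-1,1,2)
    n=cv2.undistortPoints(uv,np.array(z['K']),np.array(z['D']))[:,0]
    E=np.array(z['E']); return E[:3,3],np.c_[n,np.ones(len(n))]@E[:3,:3].T
def onplane(z,uv,h):
    o,r=ray(z,uv); return o+r*((h-o[2])/r[:,2])[:,None]
def bydepth(z,uv):
    o,r=ray(z,uv); uv=np.array(uv,int).reshape(-1,2)
    return o+r*z['d'][uv[:,1],uv[:,0]][:,None]
E
python3 - <<'E'
from h import *
s=telemetry.sense(); print(s)
for n in ('scene','top','wrist'):
    take(n,n+'0')
    z=load(n+'0'); print(n,np.round(z['E'],2).tolist(),np.round(z['K'],1).tolist())
cv2.imwrite('pics/m.png',cv2.resize(np.hstack([cv2.imread('pics/top0.png'),cv2.imread('pics/scene0.png')]),(800,300)))
E
```

```text
{'time': 0.0, 'joint_pos': array([ 7.05092589e+01,  7.51624105e+00,  8.53312797e+01,  9.90978486e-04,
        8.72632544e+01, -4.89369333e+00]), 'qd': array([ 0.01063195,  0.03730712, -0.06492475, -0.07596038,  0.08260378,
        0.05007082]), 'joint_efforts': array([-1.95931352e-03, -5.69425642e+01, -5.00522053e+01, -8.73108311e-04,
        1.60362467e-02,  8.60104734e-06]), 'tool_pos': array([150.99727099, 580.09325183, 230.21347636]), 'tcp_rot': array([-1.79889713e+02, -1.04360659e-02,  1.65402894e+02]), 'ft_force': array([ 0.02039726, -0.10919788, -0.0405136 ]), 'wrist_torque': array([-0.02636932, -0.03007927, -0.04282369]), 'finger_gap': 85.42185598221509}
scene [[0.44, -0.45, 0.78, -743.33], [-0.9, -0.21, 0.39, -578.18], [-0.01, -0.87, -0.49, 919.91], [0.0, 0.0, 0.0, 1.0]] [[556.0, 0.0, 312.6], [0.0, 556.0, 245.8], [0.0, 0.0, 1.0]]
top [[-0.02, -1.0, 0.1, 434.65], [-1.0, 0.02, 0.02, 27.34], [-0.02, -0.1, -1.0, 1395.63], [0.0, 0.0, 0.0, 1.0]] [[523.5, 0.0, 319.0], [0.0, 523.5, 236.7], [0.0, 0.0, 1.0]]
wrist [[0.25, 0.93, 0.25, 88.57], [0.97, -0.24, -0.07, 596.37], [-0.0, 0.26, -0.97, 372.6], [0.0, 0.0, 0.0, 1.0]] [[344.9, 0.0, 321.0], [0.0, 344.9, 245.0], [0.0, 0.0, 1.0]]
```

View pics/top0.png

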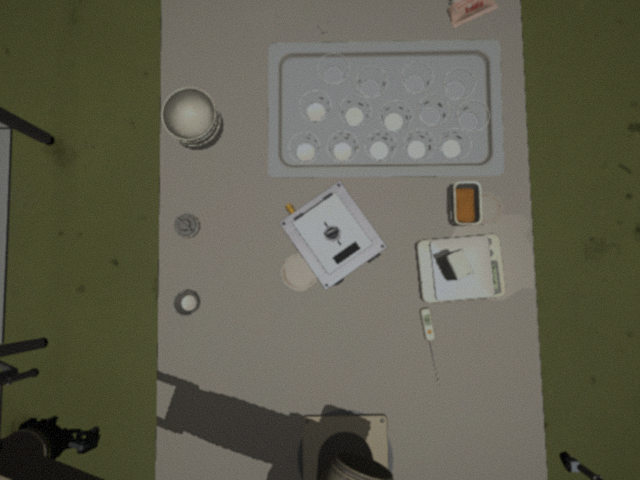

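View pics/wrist0.png

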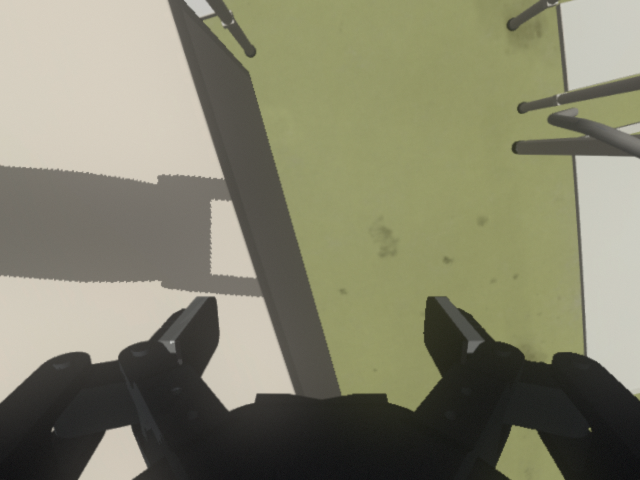

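The top view shows the pump unit around (332,235), with the dark pad near (346,252), the wing near (332,233) and the brass tail at (290,209). The bystanders are well clear, and the wrist camera doesn't see the unit yet. I'll measure the rough poses next.

```bash
python3 - <<'E'
from h import *
z=load('top0'); im=z['im']; g=cv2.cvtColor(im,cv2.COLOR_RGB2GRAY)
x0,y0=270,170; c=g[y0:310,x0:400]
m=(c<75).astype(np.uint8)
n,l,st,ce=cv2.connectedComponentsWithStats(m)
for i in range(1,n):
    if st[i,4]>15: 
        u=ce[i]+[x0,y0]; pts=np.argwhere(l==i)[:,::-1].astype(np.float32)
        print(u.round(1),st[i],cv2.minAreaRect(pts),onplane(z,u,99).round(1),onplane(z,u,118).round(1),bydepth(z,u).round(1))
cv2.imwrite('pics/c.png',cv2.resize(im[y0:310,x0:400,::-1],None,fx=4.5,fy=4.2,interpolation=cv2.INTER_CUBIC))
E
```

```text
[332.5 234. ] [56 59 12 10 62] ((62.5, 64.49999237060547), (6.7082037925720215, 12.074767112731934), 63.43495178222656) [[565.9  22.8  99. ]] [[564.   22.9 118. ]] [[566.1  22.8  97.5]]
[346.  252.5] [ 64  73  25  20 196] ((76.0, 82.5), (7.323601245880127, 26.620708465576172), 54.462318420410156) [[519.3  -9.9  99. ]] [[518.1  -9.3 118. ]] [[519.3  -9.9  98.7]]
```

View pics/c.png

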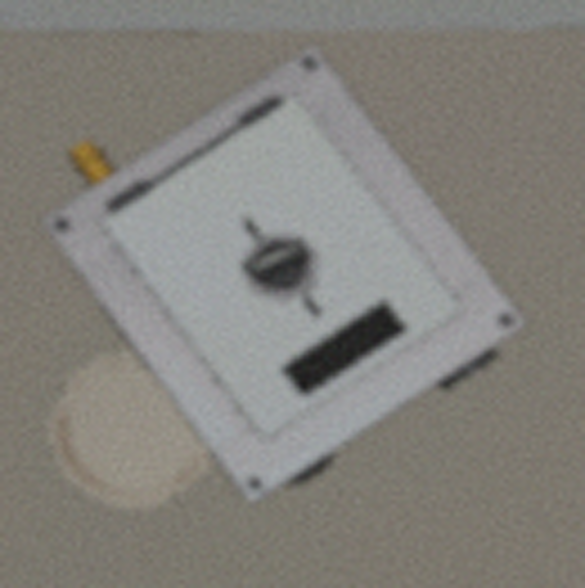

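The pad is at about (519,-10) and the wing at about (564,23), so the unit's x axis points about 35° from world x. The wing stands roughly 75-80° anticlockwise of the marks. I'll move above it for a close look.

```bash
python3 -m jog '[[[-0.9,-0.72,0,0,0,0,1],[-0.9,-0.72,0,0,0,0,1],[-0.9,-0.72,0,0,0,0,1],[-0.9,-0.72,0,0,0,0,1],[-0.9,-0.72,0,0,0,0,1],[-0.9,-0.72,0,0,0,0,1],[-0.9,-0.72,0,0,0,0,1],[-0.9,-0.72,0,0,0,0,1],[-0.9,-0.72,0,0,0,0,1],[-0.9,-0.72,0,0,0,0,1],[-0.9,-0.72,0,0,0,0,1],[-0.9,-0.72,0,0,0,0,1]]]'
python3 -m jog '[[[0,0,0,0,0,0.025,1],[0,0,0,0,0,0.025,1],[0,0,0,0,0,0.025,1],[0,0,0,0,0,0.025,1],[0,0,0,0,0,0.025,1],[0,0,0,0,0,0.025,1],[0,0,0,0,0,0,1],[0,0,0,0,0,0,1]]]'
python3 - <<'E'
from h import *
take('wrist','w1')
E
```

```text
time: 1.65
tool_pos: [565.7, 24.8, 231.1]
tcp_rot: [180.0, -0.0, 165.4]
ft_force: [0.9, 1.3, 0.0]
finger_gap: 85.6
time: 2.65
tool_pos: [564.8, 26.5, 231.1]
tcp_rot: [-180.0, -0.0, 111.6]
ft_force: [-0.4, -0.1, 1.2]
finger_gap: 85.1
```

View pics/w1.png

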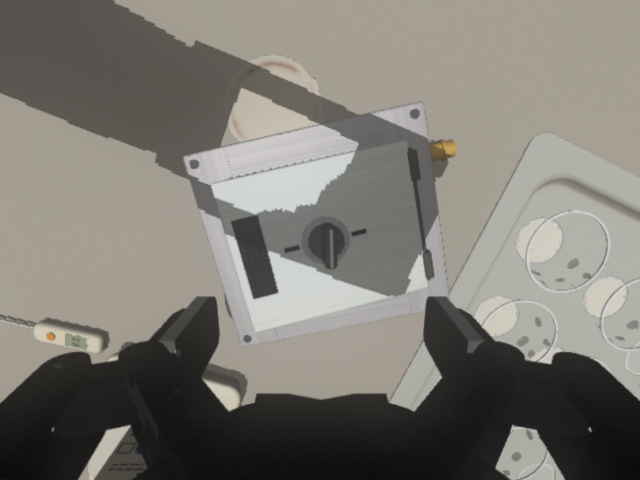

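The close view shows the wing as a near-vertical bar from (329,222) to (333,267), the marks at (292,249) and (359,232), and the pad at (254,256). I'll measure those points now.

```bash
python3 - <<'E'
from h import *
z=load('w1'); im=z['im']; d=z['d']
# points by depth over the region
v,u=np.mgrid[130:340,190:450]; uv=np.c_[u.ravel(),v.ravel()]
P=bydepth(z,uv).reshape(210,260,3)
X=P.reshape(-1,3); ok=d[130:340,190:450].ravel()>0
# wing top: highest points near
near=ok&(np.hypot(X[:,0]-564,X[:,1]-23)<30)
zs=X[near,2]; print('z pct',np.percentile(zs,[1,10,50,90,97,99.5]).round(1))
for th in (104,108,112):
    s=near&(X[:,2]>th); r=cv2.minAreaRect(X[s][:,:2].astype(np.float32)); 
    q=X[s]; w,V=np.linalg.eigh(np.cov(q[:,:2].T)); a=np.degrees(np.arctan2(V[1,1],V[0,1]))%180
    print(th,s.sum(),'rect',np.round(r[0],1),np.round(r[1],1),r[2],'mean',q.mean(0).round(1),'pca',a.round(1),'pix',uv[s].mean(0))
# plate plane: points z 70..100 bright around, fit
g=cv2.cvtColor(im,cv2.COLOR_RGB2GRAY)
from numpy.linalg import lstsq
s=ok&(X[:,2]>78)&(X[:,2]<103)&(np.hypot(X[:,0]-564,X[:,1]-23)>25)&(np.hypot(X[:,0]-564,X[:,1]-23)<55)
for _ in range(4):
    c=lstsq(np.c_[X[s][:,:2],np.ones(s.sum())],X[s][:,2],rcond=None)[0]
    e=X[:,2]-np.c_[X[:,:2],np.ones(len(X))]@c; s=s&(abs(e)<2)
n=np.array([-c[0],-c[1],1]);n/=np.linalg.norm(n); print('plane n',n.round(4),'tilt',np.degrees(np.arccos(n[2])).round(2),'az',np.degrees(np.arctan2(n[1],n[0])).round(1),'std',e[s].std().round(2), 'z at wing',c@[564,23,1])
# dark blobs: marks, pad -> rays to plane
m=(g<60).astype(np.uint8); k,l,st,ce=cv2.connectedComponentsWithStats(m[130:320,190:450])
for i in range(1,k):
    if 20<st[i,4]<3000:
        uvc=ce[i]+[190,130]; o,r=ray(z,uvc); r=r[0]; t=(c@[o[0],o[1],1]-o[2])/(r[2]-c[:2]@r[:2]); print(uvc.round(1),st[i],(o+t*r).round(1))
cv2.imwrite('pics/c2.png',cv2.resize(im[200:290,270:390,::-1],None,fx=6,fy=6,interpolation=cv2.INTER_CUBIC))
E
```

```text
z pct [ 84.9  86.9  91.9 117.2 118.8 119.8]
104 629 rect [573.4  22. ] [11.6 33.9] 23.532392501831055 mean [572.8  23.6 116.6] pca 113.5 pix [328.89984102 246.38314785]
108 593 rect [573.5  22.1] [10.9 33.9] 22.219633102416992 mean [573.1  23.5 117.2] pca 113.7 pix [329.22934233 246.83642496]
112 557 rect [573.9  22.3] [10.2 33.9] 21.754638671875 mean [573.4  23.4 117.7] pca 113.7 pix [329.57809695 247.23518851]
plane n [0.1218 0.0808 0.9893] tilt 8.4 az 33.6 std 0.74 z at wing 89.4117114303101
[414.5 174.4] [218  20  13  65 237] [621.6  99.2  76.1]
[250.7 237.6] [ 46  95  29  25 361] [512.3   2.1  97.5]
[324.3 238. ] [131  94  14  36 148] [569.7  22.2  88.8]
[336.  237.5] [145  99   3  18  40] [579.   26.   87.3]
[358.6 232. ] [162 100  14   5  40] [595.6  37.   84.4]
[291.5 248.6] [ 96 117  13   5  28] [547.    4.4  93. ]
[206.8 310.7] [  1 168  27  22 373] [498.5 -70.4 105.1]
[435.1 310.6] [236 168  24  22 368] [694.7  -7.8  75.8]
```

View pics/c2.png

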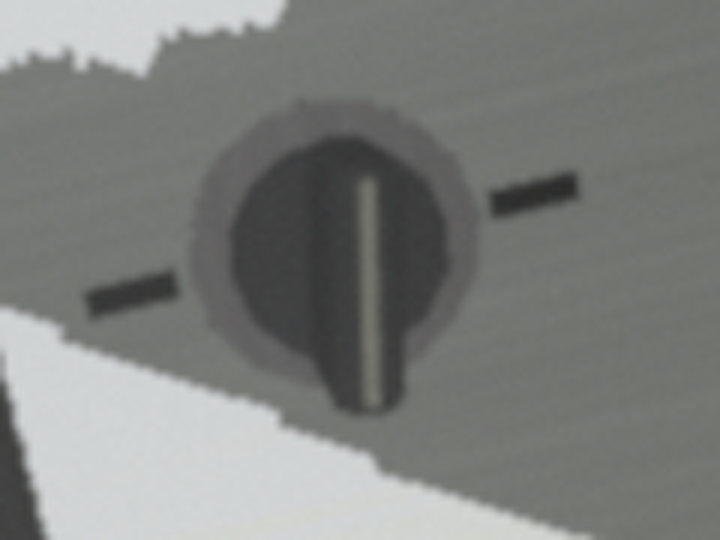

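```bash
cat > plan.py <<'E'
from h import *
from scipy.spatial.transform import Rotation as R
def plan(yaw,tilt,az,target):
    """tool x along heading yaw in the leaned plane, z = -normal; prints shift/turn in jog units (shift after turn)"""
    a=np.radians(az);t=np.radians(tilt); n=np.array([np.sin(t)*np.cos(a),np.sin(t)*np.sin(a),np.cos(t)])
    h=R.from_rotvec(np.array([-np.sin(a),np.cos(a),0])*t).apply([np.cos(np.radians(yaw)),np.sin(np.radians(yaw)),0])
    T=np.c_[h,np.cross(-n,h),-n]
    s=telemetry.sense(); C=R.from_euler('xyz',s['tcp_rot'],degrees=True)
    rv=(C.inv()*R.from_matrix(T)).as_rotvec()
    print('turn units',(rv/2/np.pi).round(4),'deg',np.degrees(rv).round(2))
    print('shift in new axes units',(T.T@(np.array(target)-s['tool_pos'])/50).round(3), 'in old', (C.inv().apply(np.array(target)-s['tool_pos'])/50).round(3))
    return n,T
E
python3 - <<'E'
from plan import *
z=load('w1'); q=onplane(z,[[331.2,230],[332,267.5]],118.3); print(q.round(1),np.degrees(np.arctan2(*(q[1]-q[0])[1::-1]))%180)
n=plan(112.5,8,33.8,[574.3,22.9,118.4])[0]
plan(112.5,8,33.8,np.array([574.3,22.9,118.4])+n*60)
E
```

```text
[[569.4  36.6 118.3]
 [581.2   9.1 118.3]] 113.23183797815521
turn units [ 0.0217 -0.0046 -0.0026] deg [ 7.82 -1.64 -0.93]
shift in new axes units [-0.077  0.455  2.217] in old [-0.137  0.151  2.255]
turn units [ 0.0217 -0.0046 -0.0026] deg [ 7.82 -1.64 -0.93]
shift in new axes units [-0.077  0.455  1.017] in old [-0.101  0.314  1.067]
```

```bash
python3 -m jog '[[[0,0,0,0.0217,-0.0046,-0.003,1],[-0.08,0.46,0.4,0,0,0,1],[0,0,0.6,0,0,0,1],[0,0,0.4,0,0,0,1],[0,0,0,0,0,0,1],[0,0,0,0,0,0,1]]]' 20
python3 - <<'E'
from plan import *
w=np.array([574.8,22.9,118.4])
n,T=plan(113,8,33.8,w); print('off',(T.T@(telemetry.sense()['tool_pos']-w)).round(1)); plan(113,8,33.8,w-16*n); take('wrist','w2')
E
```

```text
time: 3.45
tool_pos: [580.0, 25.9, 160.3]
tcp_rot: [-172.3, 1.6, 112.6]
ft_force: [-0.2, -0.2, 1.6]
finger_gap: 85.0
turn units [ 0.0003  0.0001 -0.0014] deg [ 0.11  0.05 -0.51]
shift in new axes units [ 0.006 -0.003  0.846] in old [ 0.007 -0.005  0.846]
off [ -0.3   0.2 -42.3]
turn units [ 0.0003  0.0001 -0.0014] deg [ 0.11  0.05 -0.51]
shift in new axes units [ 0.006 -0.003  1.166] in old [ 0.007 -0.006  1.166]
```

View pics/w2.png

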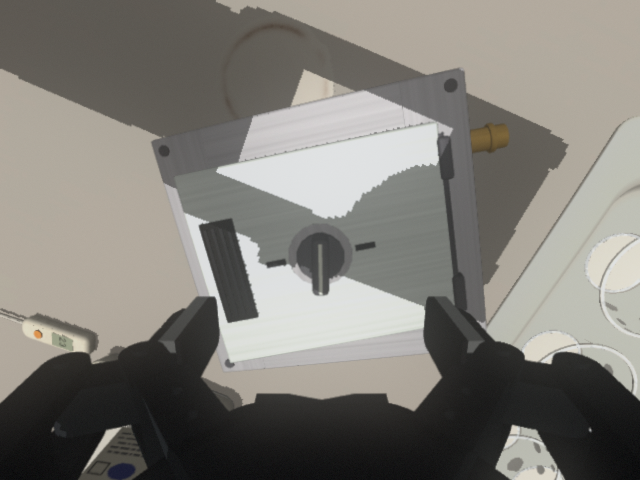

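The wing is centred between the fingers at column 320 and upright in the image. I'll go down and grip it lightly.

```bash
python3 -m jog '[[[0,0,0.6,0,0,-0.0014,0.6],[0,0,0.55,0,0,0,0.4],[0,0,0,0,0,0,0],[0,0,0,0,0,0,0],[0,0,0,0,0,0,0],[0,0,0,0,0,0,0],[0,0,0,0,0,0,0],[0,0,0,0,0,0,0]]]' 20
python3 - <<'E'
from plan import *
s=telemetry.sense(); print(s['ft_force'],s['wrist_torque'],s['finger_gap'])
E
```

```text
time: 4.5
tool_pos: [573.3, 21.3, 104.2]
tcp_rot: [-172.2, 1.6, 113.1]
ft_force: [-6.2, -1.3, 3.0]
finger_gap: 9.2
[-6.18722771 -1.3324906   2.98462937] [-0.22956503  0.80551407  0.00256254] 9.234027873606676
```

```bash
python3 -m jog '[[[0,0,0,0,0,0.022,0],[0,0,0,0,0,0.022,0],[0,0,0,0,0,0.022,0],[0,0,0,0,0,0.022,0],[0,0,0,0,0,0.022,0],[0,0,0,0,0,0.022,0],[0,0,0,0,0,0.022,0],[0,0,0,0,0,0.022,0],[0,0,0,0,0,0.022,0],[0,0,0,0,0,0.022,0],[0,0,0,0,0,0,0],[0,0,0,0,0,0,0]]]'
python3 - <<'E'
from plan import *
s=telemetry.sense(); print(s['ft_force'],s['wrist_torque'],s['finger_gap'],s['joint_pos'])
plan(33.8,8,33.8,s['tool_pos']); take('wrist','w3')
E
```

```text
time: 6.0
tool_pos: [571.3, 21.7, 104.1]
tcp_rot: [-179.9, 8.2, 33.8]
ft_force: [-14.5, 0.3, 9.0]
finger_gap: 9.3
[-14.51789692   0.29885372   8.9773003 ] [-0.07804888  2.55374542 -0.20148853] 9.294094408049082 [-0.10520102 15.44019176 90.21445836 -4.52060725 81.20014011 57.0716329 ]
turn units [-0.0002  0.0004 -0.    ] deg [-0.08  0.15 -0.01]
shift in new axes units [0. 0. 0.] in old [0. 0. 0.]
```

View pics/w3.png

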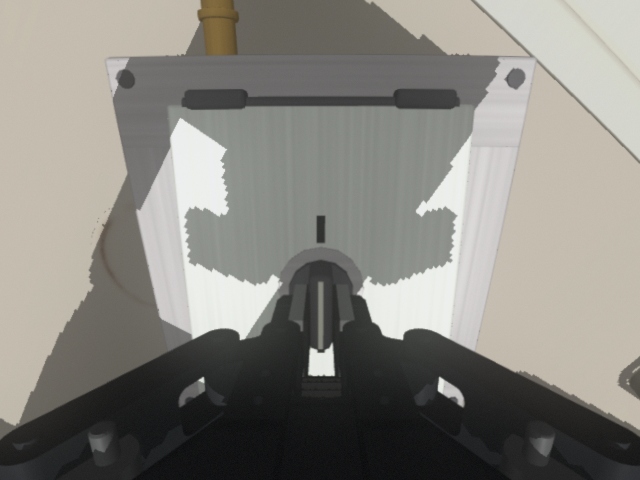

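The wing's stripe at (321,315) is straight in line with the back mark at (320,229). I'll check the cover's tilt, then open the fingers.

```bash
cat > tilt.py <<'E'
from h import *
def tilt(name,u0,u1,v0,v1):
    z=load(name); v,u=np.mgrid[v0:v1:2,u0:u1:2]; X=bydepth(z,np.c_[u.ravel(),v.ravel()]); X=X[X[:,2]<300]
    c=np.linalg.lstsq(np.c_[X[:,:2],np.ones(len(X))],X[:,2],rcond=None)[0]; e=X[:,2]-np.c_[X[:,:2],np.ones(len(X))]@c
    print('tilt rad',np.arctan(np.hypot(*c[:2])).round(3),'az',np.degrees(np.arctan2(-c[1],-c[0])).round(1),'std',e.std().round(2))
    return c
E
python3 - <<'E'
from tilt import *
tilt('w3',190,440,120,240)
E
python3 -m jog '[[[0,0,0,0,0,0,0.4],[0,0,0,0,0,0,0.4],[0,0,0,0,0,0,0.4],[0,0,0,0,0,0,0.4],[0,0,-0.6,0,0,0,0.4],[0,0,-0.6,0,0,0,0.4],[0,0,-0.4,0,0,0,0.4],[0,0,0,0,0,0,0.4]]]'
python3 - <<'E'
from tilt import *
s=telemetry.sense(); print(s['ft_force'],s['tool_pos'],s['finger_gap']); take('wrist','w4')
E
```

```text
tilt rad 0.051 az 36.8 std 9.98
time: 7.05
tool_pos: [583.3, 27.9, 183.1]
tcp_rot: [179.9, 7.8, 33.8]
ft_force: [1.0, -0.1, -0.4]
finger_gap: 34.2
[ 0.99248511 -0.07075808 -0.36431472] [583.32735694  27.85398534 183.05891773] 34.1558219145995
```

View pics/w4.png

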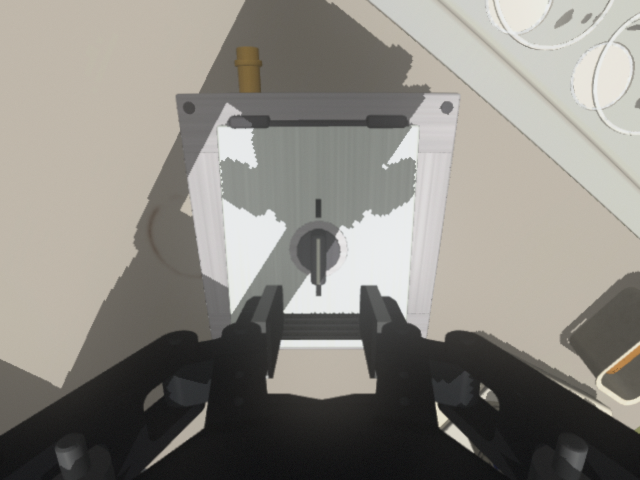

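Released. The wing (stripe from (319,232) to (318,283)) and both marks, at (318,208) and (318,290), fall on one column. I'll check these numerically and locate the pad.

```bash
python3 - <<'E'
from tilt import *
c=tilt('w4',235,405,140,200)
z=load('w4'); d=z['d']
v,u=np.mgrid[230:290,290:345]; X=bydepth(z,np.c_[u.ravel(),v.ravel()]); q=X[X[:,2]>111]
w,V=np.linalg.eigh(np.cov(q[:,:2].T)); print('wing ang',np.degrees(np.arctan2(V[1,1],V[0,1]))%180,q.mean(0).round(1),q[:,2].max())
g=cv2.cvtColor(z['im'],cv2.COLOR_RGB2GRAY)
k,l,st,ce=cv2.connectedComponentsWithStats((g[190:350,285:360]<70).astype(np.uint8))
for i in range(1,k):
    if st[i,4]>20: u=ce[i]+[285,190]; print(u.round(1),st[i],bydepth(z,u).round(1))
print('pad dots',bydepth(z,[[320,320],[320,328],[320,338],[290,326],[350,326]]).round(1))
a=np.radians(33.8); ax=np.array([np.cos(a),np.sin(a)]); f=np.array([571.5,20.9])
for t,name in ((.14,'up'),(0,'shut')):
    print(name, f)  # fastener foot xy
    hinge=f+ax*(85*np.cos(.14)-2.5*np.sin(.14)*0)
    p=hinge-ax*(146*np.cos(t)-5*np.sin(t)); print('hinge',hinge,'pad',p)
E
```

```text
tilt rad 0.144 az 34.0 std 0.68
wing ang 33.15948125180827 [576.9  24.8 120.9] 315.0629415342268
[317.5 207.9] [31 10  4 17 67] [[595.4  37.3  84.9]]
[317.8 232.2] [26 40 15  6 55] [[587.1  31.4 105.4]]
[297.4 316.2] [  0 125  29   4  90] [[520.3   5.5  98.3]]
[313.7 329.9] [  0 125  75  24 681] [[518.  -10.7 100.4]]
pad dots [[526.8 -10.6  98.1]
 [522.  -13.8 100.2]
 [513.7 -19.3  99.4]
 [510.1   5.6  99. ]
 [535.1 -32.4  98.6]]
up [571.5  20.9]
hinge [641.4425997   67.72248945] pad [521.88568985 -12.31388573]
shut [571.5  20.9]
hinge [641.4425997   67.72248945] pad [520.11886718 -13.49667041]
```

Cover angle is 0.144 rad (up) and the wing is within about 0.01 rad of the marks. Next I'll shut the fingers, set the tool upright and go over the pad.

```bash
python3 - <<'E'
from plan import *
plan(33.8,0,33.8,[520.8,-12.9,125])
E
```

```text
turn units [ 0.0001  0.0221 -0.    ] deg [ 0.05  7.94 -0.01]
shift in new axes units [-1.476 -0.009  1.127] in old [-1.306 -0.009  1.32 ]
```

```bash
python3 -m jog '[[[0,0,0,0,0.0221,0,0],[-0.75,0,0,0,0,0,0],[-0.73,-0.01,0,0,0,0,0],[0,0,0.4,0,0,0,0],[0,0,0.4,0,0,0,0],[0,0,0.33,0,0,0,0],[0,0,0,0,0,0,0],[0,0,0,0,0,0,0]]]'
python3 - <<'E'
from plan import *
s=telemetry.sense(); print(s['ft_force'],s['finger_gap'])
plan(33.8,0,33.8,[520.8,-12.9,101]); take('wrist','w5')
E
```

```text
time: 8.1
tool_pos: [520.4, -12.9, 124.9]
tcp_rot: [180.0, 0.0, 33.8]
ft_force: [0.0, 0.0, 0.4]
finger_gap: 0.0
[0.01748988 0.04889351 0.43462703] 0.03871676306547462
turn units [ 0.      0.0001 -0.    ] deg [ 0.02  0.03 -0.01]
shift in new axes units [0.007 0.004 0.479] in old [0.007 0.004 0.479]
```

View pics/w5.png

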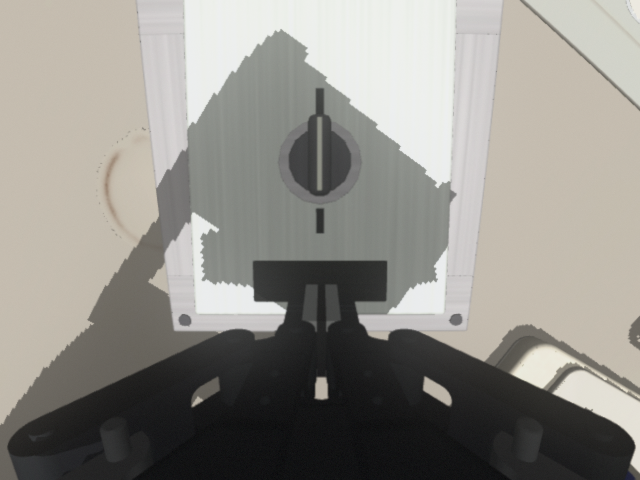

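The shut fingers are over the pad (about (320,281)), and the wing is still in line with the marks. I'll start down gently.

```bash
python3 -m jog '[[[0,0,0.2,0,0,0,0],[0,0,0.15,0,0,0,0],[0,0,0.04,0,0,0,0],[0,0,0.04,0,0,0,0],[0,0,0.04,0,0,0,0],[0,0,0.04,0,0,0,0],[0,0,0.04,0,0,0,0],[0,0,0,0,0,0,0]]]'
python3 -m jog '[[[0,0,0.05,0,0,0,0],[0,0,0.05,0,0,0,0],[0,0,0.05,0,0,0,0],[0,0,0,0,0,0,0]]]'
```

```text
time: 9.15
tool_pos: [520.3, -13.1, 97.4]
tcp_rot: [180.0, 0.0, 33.8]
ft_force: [-0.9, -0.8, 3.8]
finger_gap: 0.2
time: 9.65
tool_pos: [520.2, -13.1, 89.6]
tcp_rot: [180.0, 0.0, 33.8]
ft_force: [-1.2, -3.0, 5.2]
finger_gap: -0.0
```

```bash
python3 -m jog '[[[0,0,0.04,0,0,0,0],[0,0,0.04,0,0,0,0],[0,0,0.04,0,0,0,0],[0,0,0.03,0,0,0,0],[0,0,0,0,0,0,0]]]'
python3 -m jog '[[[0,0,0.015,0,0,0,0],[0,0,0.015,0,0,0,0],[0,0,0,0,0,0,0]]]'
```

```text
time: 10.28
tool_pos: [520.1, -13.2, 82.1]
tcp_rot: [180.0, 0.1, 33.8]
ft_force: [-2.4, -3.0, 5.1]
finger_gap: 0.2
time: 10.65
tool_pos: [520.1, -13.2, 80.7]
tcp_rot: [180.0, 0.1, 33.8]
ft_force: [-3.0, -1.6, 5.4]
finger_gap: -0.1
```

```bash
python3 -m jog '[[[0,0,0.01,0,0,0,0],[0,0,0.01,0,0,0,0],[0,0,0,0,0,0,0]]]'
python3 -m jog '[[[0,0,0.01,0,0,0,0],[0,0,0,0,0,0,0]]]'
```

```text
time: 11.02
tool_pos: [520.0, -13.2, 79.7]
tcp_rot: [180.0, 0.1, 33.8]
ft_force: [-2.6, -2.8, 6.3]
finger_gap: -0.1
time: 11.28
tool_pos: [520.1, -13.2, 79.2]
tcp_rot: [180.0, 0.1, 33.8]
ft_force: [-2.9, -2.4, 7.1]
finger_gap: -0.2
```

```bash
python3 -m jog '[[[0,0,0.01,0,0,0,0],[0,0,0,0,0,0,0]]]'
python3 -m jog '[[[0,0,0.01,0,0,0,0],[0,0,0,0,0,0,0]]]'
```

```text
time: 11.52
tool_pos: [520.1, -13.2, 79.0]
tcp_rot: [180.0, 0.1, 33.8]
ft_force: [-4.2, -3.0, 8.3]
finger_gap: 0.2
time: 11.78
tool_pos: [520.1, -13.2, 78.8]
tcp_rot: [180.0, 0.1, 33.8]
ft_force: [-6.3, -2.1, 10.8]
finger_gap: -0.0
```

The seal stop has been reached: z is steady near 79 and the force is climbing. One more small step for margin, then a check.

```bash
python3 -m jog '[[[0,0,0.01,0,0,0,0],[0,0,0,0,0,0,0],[0,0,0,0,0,0,0],[0,0,0,0,0,0,0]]]'
python3 - <<'E'
from tilt import *
s=telemetry.sense(); print(s['ft_force'],np.linalg.norm(s['ft_force'])); take('wrist','w6')
z=load('w6')
for w in ((200,270,20,120),(380,440,20,120)): tilt('w6',*w)
E
```

```text
time: 12.28
tool_pos: [520.1, -13.2, 78.7]
tcp_rot: [180.0, 0.1, 33.8]
ft_force: [-7.1, -3.9, 14.5]
finger_gap: 0.3
[-7.13454537 -3.88141165 14.50157633] 16.621155496682544
tilt rad 0.366 az 94.7 std 9.17
tilt rad 0.158 az -33.3 std 5.18
```

View pics/w6.png

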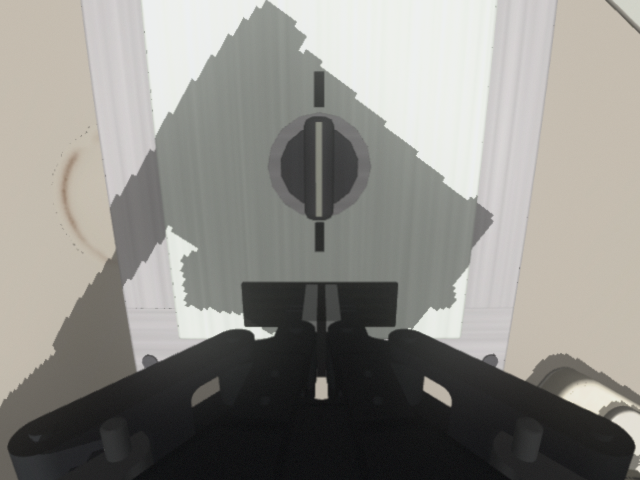

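The wing and both marks share column 319, and the fingers bear on the pad. Those tilt fits were spoiled by bad depth points (std 5-9 mm), so I'll repeat them with outliers rejected.

```bash
python3 - <<'E'
from tilt import *
z=load('w6'); v,u=np.mgrid[10:275:2,200:440:2]; X=bydepth(z,np.c_[u.ravel(),v.ravel()])
a=np.radians(33.8); r=(X[:,:2]-[520.5,-13.1])@np.array([np.cos(a),np.sin(a)])
X=X[(X[:,2]>66)&(X[:,2]<88)]
for _ in range(8):
    c=np.linalg.lstsq(np.c_[X[:,:2],np.ones(len(X))],X[:,2],rcond=None)[0]; e=X[:,2]-np.c_[X[:,:2],np.ones(len(X))]@c; k=abs(e)<2*e.std()+.3; X,e=X[k],e[k]
print('slope along unit x',-(c[0]*np.cos(a)+c[1]*np.sin(a)),'std',e.std(),len(X),'z mid',np.median(X[:,2]))
s=telemetry.sense(); print(s['time'],s['ft_force'],s['tool_pos'])
E
```

```text
slope along unit x -0.0003943719356521012 std 0.6258556362111827 13991 z mid 76.51898754609647
12.325 [-8.20006755 -3.90797194 14.12897739] [520.12021797 -13.20621354  78.65414126]
```

The plate is flat: slope 0.000 rad, at z 76.5 mm as expected when shut. The push is steady at about 14 N down. Handing in.

```bash
python3 -c "
from bench import job,telemetry
job.hand_in(); s=telemetry.sense(); print(s['time'],s['ft_force'],s['tool_pos'])"
```

```text
the job is handed in; nothing more can be done
the job is handed in; nothing more can be done
```

The job is handed in, with the cover held shut on its seal and the wing lined up with its marks. The hand-in reported no verdict.

- **Wing:** I gripped it with 20 N along its leaning axis and turned it about 79° clockwise. After letting go it was within about 0.01 rad of the marks, and the cover still stood at 0.144 rad.
- **Cover:** I pressed the thumb pad down in small steps with the shut fingers. The last depth check showed the plate flat, with a slope of about 0.000 rad and its top at 76.5 mm, as expected when shut.
- **Force:** The last readings were a steady 14 N or so downwards, about 17 N in all with the sideways part, against the 30 N limit. The wing and both marks were still in line in the last picture.
- **Time and bystanders:** The robot clock was at 12.3 s of the 54 s allowed. I kept well clear of the cup, timer and spice pot, but took no final picture to check them.

**Checks that failed:** Two tilt fits in narrow windows, one while gripping (0.051 rad, 10 mm scatter) and one when shut (0.16 to 0.37 rad, 5 to 9 mm scatter), were spoiled by bad depth points. I replaced them with cleaner fits, one after releasing the wing and one with outliers removed when shut. While I was turning the wing, the wrist force reached about 17 N, 9 N of it downwards, so the cover's height was not measured at that moment. The wing was still lined up and the cover up once I had let go, before I pressed.

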